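Switch on the orange hall torch

ROBOT

A 6-joint arm with a two-finger parallel gripper is mounted at the origin on the work surface. World frame = base frame: x ahead of the robot, y to its left, z up, the work surface at z = 0. Lengths are in mm, angles in rad, forces in N, time in s.
With the tool pointing down it reaches from about 400 to 925 mm from the base axis. Payload 12.5 kg.
Tool frame: the origin (TCP) lies midway between the tips of the shut fingers; the grasp point (between the pads) lies 19 mm behind it; z points along the fingers, y is the line along which they close (so a half turn about z gives the same grasp; the last joint's range is limited). The gripper opens to 95 mm and grips with 3 to 60 N. Pads are 20 mm wide; open, the fingers measure 119 mm over their backs; the gripper's body (75 mm by 180 mm) begins 59 mm behind the grasp point.
Start: joints at [-1.293, 0.491, 1.559, -0, 1.092, -0.106], TCP at [234.053, -579.539, 214.661] pointing down, gripper open.
Joint ranges: [-3.1, 3.1], [-0.84, 2.19], [0.05, 2.79], [-1.13, 4.28], [0.06, 2.93], [-2.69, 2.69]. Speed limits (rad/s): [2.22, 2.22, 2.79, 3.14, 3.14, 3.14].

INTERFACE

Orientations are given as [roll, pitch, yaw] about the fixed x, y, z axes, in that order (R = Rz(yaw) Ry(pitch) Rx(roll)).
In Python, from cell import state, read_camera, job_done gives the robot as it stands.
- The arm moves only by the tool carry_out, never from a script. Its argument "moves" is a list of rows, each an object with "slide": the shift along the tool's x, y, z as a fraction of full scale, a list of three; "spin": the turn about the tool's z as a fraction of full scale. A call has 1 to 12 rows; each row shifts and turns the commanded pose from where the row before left it, along the tool's axes as they then stand; what a row does not reach is not made up. Full scale, the value 1, is 0.4 m for a shift and 30 degrees for a turn. A row lasts 1/12 s, in which the tool goes at most 41.7 mm and 7.16 degrees, less where a joint would pass 70% of its speed; a pose out of reach is approached as far as the arm can. A call with a number of a shift or a turn outside -1 to 1 is refused whole. A call with a gripper value outside its range is refused whole. "hand" is the closure, from 0 (fully open) to 1 (shut), set as the call begins (left out, the last holds). The fingers move at their own pace and stop on an object; the grip force is fixed at half the most. Time passes only in rows, so rows that do not move let the fingers close. It gives the time, the measured TCP pose, the force, the opening and the grip force at its end, in the units of the state.
- state(): the state, without advancing time (a new reading comes with each control period).
- read_camera(name): name is "scene" or "side" or "wrist"; returns a dict with "color" (420x560x3 uint8, red, green, blue), "K" (3x3 intrinsics, pixels), "k1" (the pictures are not rectified: a ray, as slopes to the right and down, at radius r is drawn at 1 + k1 r^2 times it, then the intrinsics apply), "R" (3x3) and "t" (3): a world point X has camera coordinates R X + t. Camera axes: x right, y down, z forward; pixel columns grow to the right and rows downward; lengths in mm; the calibration is good to about 2 mm. A picture is of the moment at which its call begins. There is no depth.
- job_done(): hands the job in; it is judged then, once.
The state is a dict: "t": time; "joints": joint angles; "qvel": joint speeds; "tau": joint torques, N m; "eef_pos": TCP position; "tcp_rot": TCP orientation; "ft_force": force on the tool from outside, world axes, zero at the start; "moment": the same for the moment, N m; "opening": opening from 0.0 (shut) to 1.0 (fully open); "grip_force": force on a finger pad.
Only numpy, scipy, OpenCV 4.12 (cv2) and the standard library are available. Lean on these libraries where they do the work, as an engineer would, in place of code of your own. Each camera call takes 0.05 s, during which the arm holds its last target. There are 200 camera calls.

TASK

The cellar light is out, so have the orange torch ready: with a fingertip in the slot on top of it, slide its little black switch all the way towards the lens, then let go. Leave the blue torch's switch off, as it is.

Things in the scene. Friction and masses are not known exactly. Their poses are not given: they have to be found in the camera images.
- orange_torch: Flat orange torch, stuck to the console. Origin: under the slot's centre, at console height; x along the torch to the black round lens head, z up. Case x -95 to +55 mm, 62 mm wide, top at z 44 mm; lens head x +54 to +100, 64 mm across, top at z 68. Slot in the case's top: x -42 to +42, y -17 to +17, 12 mm deep (floor at z 32; rear half white, lens half green).
- orange_switch (a joint): Black switch knob in the orange torch's slot, 12 mm long (x), 26 mm wide, top flush with the case (z 43.5 mm). Value: metres moved towards the lens; 0 off, 0.026 end stop, fully on; starts at 0 to 0.003. In torch axes its rear face is at x = 2 mm + value, its front face at 14 mm + value. Friction about 1.5 N; no spring, stays where left.
- blue_torch: The same torch in blue: same sizes and axes, also stuck down. Not to be switched on.
- blue_switch (a joint): Switch knob of the blue torch, same sizes and meaning; starts off, at 0 to 0.003.

How it is judged:
By the outcome, as a careful person would: the job done as asked, in the order asked, and still so for the second after the job is handed in, with the robot touching nothing.
It also fails if it takes over 29 s, if anything falls off the work surface, if the arm or the gripper's body presses on something with over 40 N, if the wrist force passes 120 N, or if a joint passes its speed limit or range.

## Working session

There is one attempt and no reset: what is moved stays moved. The work goes in short steps, Python scripts to look and compute and a tool call to move; the robot and the scene stay as the last step left them, time stands still between calls to the robot, and variables do not carry over. Pictures are saved under pics/ and viewed, at most 10 in all, crops included, and the job is handed in when it is done.

Besides the shell and the picture viewer there is one more tool, called after ">>>" as name(argument=value, ...) on one line, values as JSON. carry_out: Moves the arm, as the interface text tells. Shift numbers are shares of 0.4 m and turn numbers shares of 30 degrees, none past 1 either way. Its arguments: {"type":"object","properties":{"moves":{"type":"array"},"hand":{"type":"number"}},"required":["moves"]}

```bash
mkdir -p pics
python3 - <<'E'
from cell import state, read_camera
import cv2,pickle
d={}
for n in("scene","side","wrist"):
    c=read_camera(n);d[n]=c;cv2.imwrite(f"pics/{n}0.png",c["color"][:,:,::-1])
    print(n,c["K"].tolist(),c["k1"],c["R"].tolist(),c["t"].tolist()) if n=="wrist" else 0
pickle.dump(d,open("d0.pkl","wb"))
print(state())
E
```

```text
wrist [[323.0635059559905, 0.0, 279.34649303738144], [0.0, 323.0635059559905, 212.00475732551962], [0.0, 0.0, 1.0]] -0.04836953544760905 [[0.3738659527327602, -0.9274827040923981, 0.00028809144435410053], [-0.8918120117329233, -0.3594018362190372, 0.27477564639403895], [-0.25474611894217974, -0.10298618223741976, -0.9615083260960662]] [-625.2129088939589, -30.228939971621035, 390.5507276904622]
{'t': 0.15, 'joints': array([-1.29261500e+00,  4.91410887e-01,  1.55929464e+00,  1.61497212e-05,
        1.09173342e+00, -1.05561380e-01]), 'qvel': array([-0.00248368, -0.00254627, -0.00314394, -0.00116614,  0.00135146,
       -0.00077735]), 'tau': array([ 2.91007520e-03, -6.12896919e+01, -2.58276808e+01,  6.92258310e-02,
        4.73101716e-02, -8.52684775e-05]), 'eef_pos': array([ 233.99384078, -579.35227096,  214.20744099]), 'tcp_rot': array([-3.14075258e+00, -1.03416218e-04,  3.83735213e-01]), 'ft_force': array([ 0.13122516,  0.07061804, -0.55274384]), 'moment': array([ 0.00866484,  0.05310627, -0.0185069 ]), 'grip_force': 0.0, 'opening': 1.0027116497664408}
```

View pics/scene0.png

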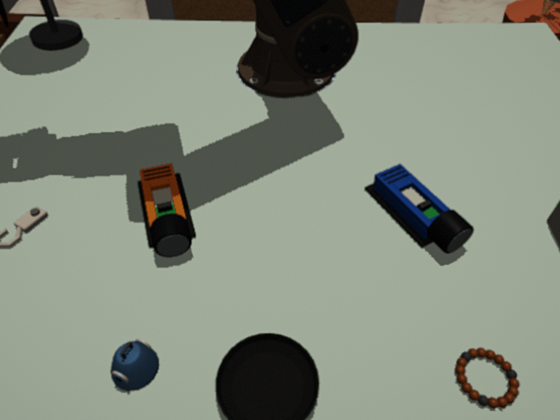

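View pics/side0.png

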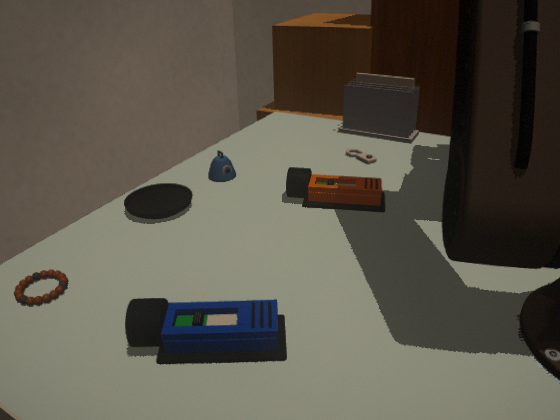

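The scene picture shows the orange torch at about (165,210), lens down, and the blue one at about (425,210). The side picture shows orange at (340,188). I'll enlarge both views of the orange torch.

Run:
```python
import cv2,pickle,numpy as np
d=pickle.load(open("d0.pkl","rb"))
a=cv2.resize(d["scene"]["color"][155:265,120:210],None,fx=5,fy=5,interpolation=cv2.INTER_CUBIC)
b=cv2.resize(d["side"]["color"][160:215,280:395],None,fx=5,fy=5,interpolation=cv2.INTER_CUBIC)
cv2.imwrite("pics/a.png",a[:,:,::-1]);cv2.imwrite("pics/b.png",b[:,:,::-1])
```

```text
(no output)
```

View pics/a.png

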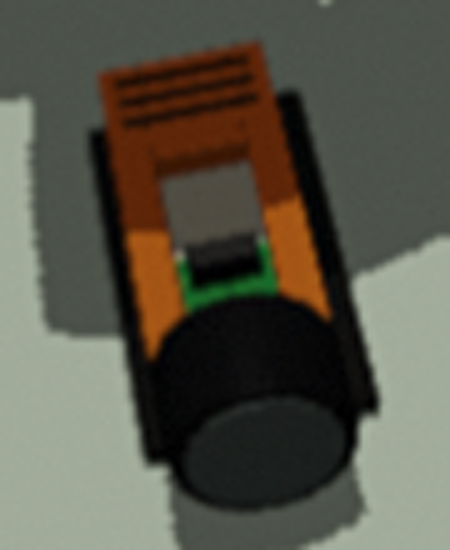

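View pics/b.png

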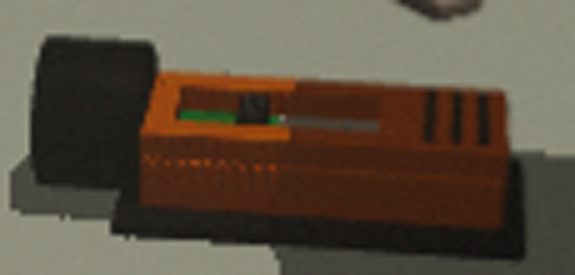

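Crop a shows the rear top corners at (101,73) and (262,42), and the slot floor's rear corners at (160,178) and (250,160). Crop b shows the case's top corners at (505,150), (503,92), (142,138) and (160,75), with the slot spanning about 180 to 379. I'll fit x, y, z and yaw to both views.

```bash
cat > fit.py <<'E'
import numpy as np,pickle,cv2
from scipy.optimize import least_squares
def proj(c,X):
    D=np.array([c["k1"],0,0,0,0],float)
    return cv2.projectPoints(np.asarray(X,float),cv2.Rodrigues(c["R"])[0],np.asarray(c["t"],float),c["K"],D)[0][:,0]
def world(p,P):
    c,s=np.cos(p[3]),np.sin(p[3]);P=np.asarray(P,float)
    return P@np.array([[c,s,0],[-s,c,0],[0,0,1]])+p[:3]
def fit(views,p0):
    f=lambda p:np.concatenate([(proj(c,world(p,P))-U).ravel() for c,P,U in views])
    return least_squares(f,p0,loss="soft_l1")
E
python3 - <<'E'
from fit import *
d=pickle.load(open("d0.pkl","rb"))
A=np.array([[-95,-31,44,101,73],[-95,31,44,262,42],[-42,-17,32,160,178],[-42,17,32,250,160],[54,-31,44,150,358],[54,31,44,330,318]],float)
B=np.array([[-95,31,44,505,150],[-95,-31,44,503,92],[55,31,44,142,138],[55,-31,44,160,75],[42,-17,44,180,87],[-42,-17,44,380,95],[-42,17,44,378,131]],float)
va=(d["scene"],A[:,:3],A[:,3:]/5+[119.6,154.6]);vb=(d["side"],B[:,:3],B[:,3:]/5+[279.6,159.6])
for v in([va,vb],[va],[vb]):
    r=fit(v,[450,-250,10,0]);print(r.x.round(3),r.fun.reshape(-1,2).round(1).tolist())
E
```

```text
[ 5.07585e+02 -2.18440e+02  4.05000e-01  3.19000e-01] [[-1.0, -0.7], [-0.3, -1.0], [-0.3, 0.2], [0.2, -0.0], [-0.4, -0.4], [0.0, -0.6], [0.3, 1.6], [0.4, 0.4], [-1.4, -0.6], [-1.3, -0.3], [-0.1, 0.3], [-0.4, 1.0], [-0.6, 0.8]]
[ 5.02865e+02 -2.19918e+02 -5.71100e+00  3.15000e-01] [[-0.4, -0.2], [0.0, -0.3], [0.2, 0.6], [0.5, 0.5], [-0.2, -0.3], [-0.1, -0.3]]
[ 513.057 -236.121   -7.265   -5.94 ] [[0.4, 0.6], [-0.3, -0.4], [0.2, -0.8], [-0.6, -0.3], [0.7, 0.2], [-0.3, 0.5], [-0.1, 0.1]]
```

>>> carry_out(hand=1, moves=[{"slide": [0.0766, -0.0488, 0], "spin": 0}, {"slide": [0.0766, -0.0488, 0], "spin": 0}, {"slide": [0.0766, -0.0488, 0], "spin": 0}, {"slide": [0.0766, -0.0488, 0], "spin": 0}, {"slide": [0.0766, -0.0488, 0], "spin": 0}, {"slide": [0.0766, -0.0488, 0], "spin": 0}, {"slide": [0.0766, -0.0488, 0], "spin": 0}, {"slide": [0.0766, -0.0488, 0], "spin": 0}, {"slide": [0.0766, -0.0488, 0], "spin": 0}, {"slide": [0.0766, -0.0488, 0], "spin": 0}, {"slide": [0.0766, -0.0488, 0], "spin": 0}, {"slide": [0.0766, -0.0488, 0], "spin": 0.128}])

```text
t: 1.15
eef_pos: [488.0, -223.0, 214.6]
tcp_rot: [-3.142, 0.0, 0.318]
ft_force: [0.3, -0.8, 0.9]
opening: 0.219
grip_force: 0.0
```

>>> carry_out(moves=[{"slide": [0, 0, 0], "spin": 0}, {"slide": [0, 0, 0], "spin": 0}, {"slide": [0, 0, 0], "spin": 0}])

```text
t: 1.4
eef_pos: [487.0, -224.8, 214.5]
tcp_rot: [-3.142, 0.0, 0.318]
ft_force: [-0.9, 0.2, 1.3]
opening: 0.025
grip_force: 0.0
```

Run:
```python
from cell import state, read_camera
import cv2,pickle
c=read_camera("wrist");pickle.dump(c,open("w1.pkl","wb"))
cv2.imwrite("pics/w1.png",c["color"][:,:,::-1])
s=state();print(s["t"],s["eef_pos"],s["tcp_rot"],s["opening"]); print(-c["R"].T@c["t"])
```

```text
1.45 [ 486.82145219 -225.30173258  214.51512423] [-3.14158461e+00  3.28997501e-04  3.17024709e-01] 0.012645536972362936
[ 561.10853111 -200.60367069  384.31039665]
```

View pics/w1.png

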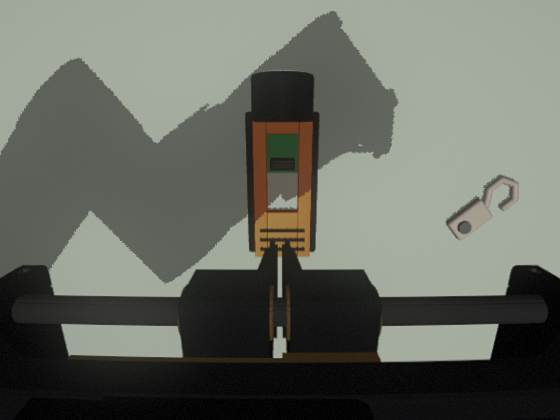

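The wrist view shows the orange torch upright in the picture: slot about x 266–299, y 134–210, knob near (283,163), fingertips near (281,245). I'll enlarge it.

Run:
```python
from fit import *
c=pickle.load(open("w1.pkl","rb"))
a=cv2.resize(c["color"][105:205+60,235:330],None,fx=3.6,fy=3.6,interpolation=cv2.INTER_CUBIC)
a=cv2.resize(c["color"][110:215,240:325],None,fx=5.5,fy=5.5,interpolation=cv2.INTER_CUBIC)
cv2.imwrite("pics/w1c.png",np.clip(a[:,:,::-1]*1.6,0,255))
```

```text
[ WARN:0@0.368] global loadsave.cpp:1063 imwrite_ Unsupported depth image for selected encoder is fallbacked to CV_8U.
```

View pics/w1c.png

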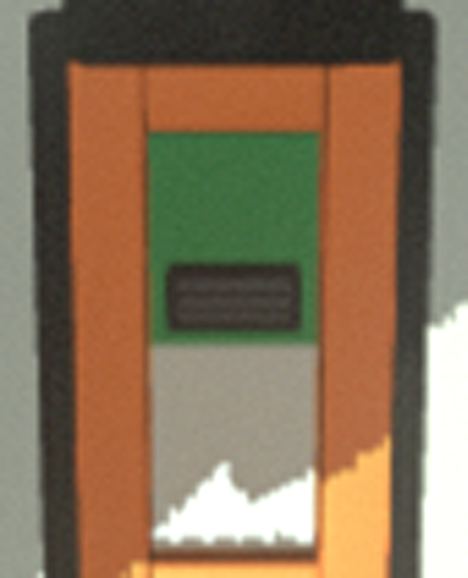

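Run:
```python
from fit import *
c=pickle.load(open("w1.pkl","rb"));d=pickle.load(open("d0.pkl","rb"))
W=np.array([[54,31,44,68,65],[54,-31,44,401,65],[42,17,44,145,131],[42,-17,44,325,131],[0,17,32,151,344],[0,-17,32,316,344],[-42,17,44,148,560],[-42,-17,44,318,560]],float)
U=W[:,3:]/5.5+[239.6,109.6]
A=np.array([[-95,-31,44,101,73],[-95,31,44,262,42],[-42,-17,32,160,178],[-42,17,32,250,160],[54,-31,44,150,358],[54,31,44,330,318]],float)
va=(d["scene"],A[:,:3],A[:,3:]/5+[119.6,154.6])
for v in([(c,W[:,:3],U)],[(c,W[:,:3],U),va]):
    r=fit(v,[506,-218,0,.317]);print(r.x.round(3),r.fun.reshape(-1,2).round(1).tolist())
# knob, with z fixed at several
from scipy.optimize import least_squares
for z in(-3,0,4):
    q=least_squares(lambda p:np.r_[(proj(c,world([p[0],p[1],z,p[2]],W[:,:3]))-U).ravel()],[506,-218,.317]).x
    p=[q[0],q[1],z,q[2]]
    P=[[x,y,43.5] for x in(2,5) for y in(-13,13)]
    print(z,q.round(3),((proj(c,world(p,P))-[239.6,109.6])*5.5).round(0).tolist(),((proj(c,world(p,[[14,0,43.5],[17,0,43.5]]))-[239.6,109.6])*5.5).round(0).tolist())
```

```text
[ 5.09378e+02 -2.21183e+02 -2.63100e+00  3.17000e-01] [[0.1, 0.1], [-0.0, 0.1], [-0.1, 0.0], [-0.0, 0.0], [-0.4, -0.2], [0.4, -0.2], [0.1, 0.1], [-0.0, 0.1]]
[ 5.09365e+02 -2.20466e+02 -6.10000e-02  3.07000e-01] [[-0.3, -0.4], [0.1, 0.2], [-0.5, -0.3], [-0.1, 0.1], [-1.1, -0.2], [-0.1, 0.1], [-1.0, 0.4], [-0.9, 0.7], [-1.6, -0.1], [-0.9, -0.2], [-1.2, 0.9], [-0.7, 0.8], [-2.1, 0.5], [-1.6, 0.5]]
-3 [ 5.09341e+02 -2.21201e+02  3.17000e-01] [[301.0, 342.0], [167.0, 342.0], [301.0, 326.0], [167.0, 326.0]] [[234.0, 280.0], [234.0, 264.0]]
0 [ 5.09638e+02 -2.21072e+02  3.17000e-01] [[301.0, 343.0], [167.0, 342.0], [302.0, 327.0], [166.0, 327.0]] [[234.0, 280.0], [234.0, 264.0]]
4 [ 5.10035e+02 -2.20901e+02  3.17000e-01] [[302.0, 344.0], [166.0, 343.0], [302.0, 328.0], [166.0, 328.0]] [[234.0, 280.0], [234.0, 264.0]]
```

>>> carry_out(moves=[{"slide": [0.007, 0.0065, 0.07], "spin": 0}, {"slide": [0, 0, 0.09], "spin": 0}, {"slide": [0, 0, 0.09], "spin": 0}, {"slide": [0, 0, 0.08], "spin": 0}, {"slide": [0, 0, 0.065], "spin": 0}, {"slide": [0, 0, 0], "spin": 0}, {"slide": [0, 0, 0], "spin": 0}, {"slide": [0, 0, 0], "spin": 0}])

```text
t: 2.12
eef_pos: [491.0, -227.3, 57.9]
tcp_rot: [3.14, -0.001, 0.316]
ft_force: [0.6, 0.1, -0.2]
opening: 0.004
grip_force: 0.0
```

Run:
```python
from cell import state, read_camera
from fit import *
c=read_camera("wrist");s=state();print(s["t"],s["eef_pos"],s["tcp_rot"],s["ft_force"])
p=[509.6,-221,0,.317];dx,dy=s["eef_pos"][:2]-p[:2];k,n=np.cos(.317),np.sin(.317)
print("tcp in torch",dx*k+dy*n,-dx*n+dy*k)
f=4;a=c["color"][130:270,210:350]
a=cv2.resize(a,None,fx=f,fy=f,interpolation=cv2.INTER_CUBIC)
cv2.imwrite("pics/w2.png",np.clip(a[:,:,::-1]*1.6,0,255).astype(np.uint8))
print(((proj(c,world(p,[[-42,17,44],[-42,-17,44],[42,17,44],[42,-17,44],[5,0,43.5]]))-[209.6,129.6])*f).round().tolist())
```

```text
2.1667 [ 491.24500129 -227.24590068   58.32133879] [ 3.13961586e+00 -1.56336016e-03  3.16078840e-01] [ 0.24243424 -0.08780256 -0.07615094]
tcp in torch -19.38741423585919 -0.21312444165673483
[[168.0, 619.0], [383.0, 619.0], [153.0, 81.0], [395.0, 81.0], [275.0, 333.0]]
```

View pics/w2.png

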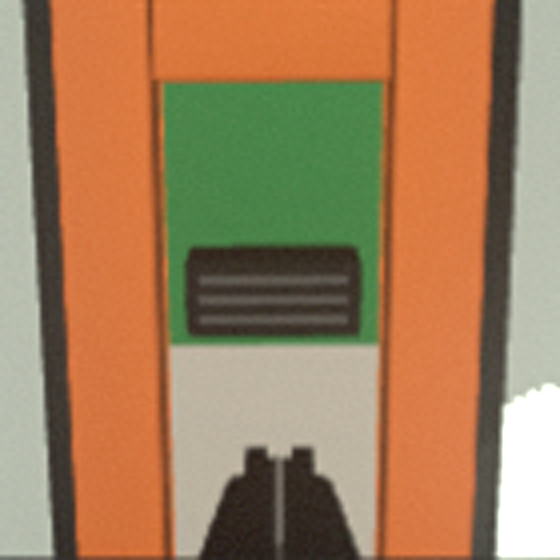

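The prediction matches the picture: knob rear at row 335, and the fingers centred at column 280 between slot walls at 170 and 380. Descending.

>>> carry_out(moves=[{"slide": [0, 0, 0.02], "spin": 0}, {"slide": [0, 0, 0.02], "spin": 0}, {"slide": [0, 0, 0.012], "spin": 0}, {"slide": [0, 0, 0], "spin": 0}, {"slide": [0, 0, 0], "spin": 0}])

```text
t: 2.58
eef_pos: [490.6, -226.1, 35.6]
tcp_rot: [-3.141, 0.0, 0.317]
ft_force: [-0.1, 0.4, -0.7]
opening: 0.003
grip_force: 0.0
```

>>> carry_out(moves=[{"slide": [0.01, 0, 0], "spin": 0}, {"slide": [0.01, 0, 0], "spin": 0}, {"slide": [0.01, 0, 0], "spin": 0}, {"slide": [0.01, 0, 0], "spin": 0}, {"slide": [0.01, 0, 0], "spin": 0}, {"slide": [0.01, 0, 0], "spin": 0}, {"slide": [0.01, 0, 0], "spin": 0}, {"slide": [0.01, 0, 0], "spin": 0}, {"slide": [0.005, 0, 0], "spin": 0}, {"slide": [0, 0, 0], "spin": 0}])

```text
t: 3.42
eef_pos: [523.5, -215.5, 35.8]
tcp_rot: [3.141, -0.0, 0.317]
ft_force: [0.0, 0.5, 0.2]
opening: 0.006
grip_force: 0.0
```

>>> carry_out(moves=[{"slide": [0.003, 0, 0], "spin": 0}, {"slide": [0, 0, 0], "spin": 0}, {"slide": [0, 0, 0], "spin": 0}])

```text
t: 3.67
eef_pos: [524.2, -215.3, 35.8]
tcp_rot: [3.142, -0.0, 0.317]
ft_force: [0.4, 0.2, -0.6]
opening: 0.004
grip_force: 0.0
```

>>> carry_out(moves=[{"slide": [0.004, 0, 0], "spin": 0}, {"slide": [0, 0, 0], "spin": 0}, {"slide": [0, 0, 0], "spin": 0}])

```text
t: 3.92
eef_pos: [524.5, -215.1, 35.8]
tcp_rot: [-3.141, 0.002, 0.317]
ft_force: [-7.9, -4.8, 3.5]
opening: 0.006
grip_force: 4.4
```

>>> carry_out(moves=[{"slide": [0.004, 0, 0], "spin": 0}, {"slide": [0, 0, 0], "spin": 0}, {"slide": [0, 0, 0], "spin": 0}])

```text
t: 4.17
eef_pos: [524.7, -215.0, 35.7]
tcp_rot: [-3.14, 0.005, 0.317]
ft_force: [-16.2, -10.5, 6.7]
opening: 0.006
grip_force: 9.2
```

Run:
```python
from cell import state, read_camera
from fit import *
c=read_camera("wrist");s=state();print(s["t"],s["eef_pos"],s["ft_force"])
p=[509.6,-221,0,.317]
a=c["color"][130:270,210:350];f=4
a=cv2.resize(a,None,fx=f,fy=f,interpolation=cv2.INTER_CUBIC)
cv2.imwrite("pics/w3.png",np.clip(a[:,:,::-1]*1.6,0,255).astype(np.uint8))
print(((proj(c,world(p,[[42,17,44],[28,0,43.5],[40,0,43.5]]))-[209.6,129.6])*f).round().tolist())
```

```text
4.2167 [ 524.68768732 -214.9624329    35.7221367 ] [-15.18519377  -9.62049428   6.27579723]
[[154.0, 373.0], [284.0, 471.0], [284.0, 387.0]]
```

View pics/w3.png

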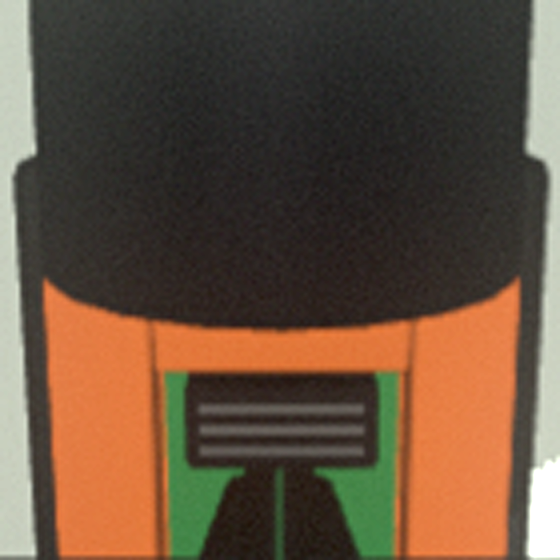

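The knob is at its stop: its rear face is at row 468 (predicted 471 for fully on), and the force rose to 19 N with no further travel. Backing off, then lifting.

>>> carry_out(moves=[{"slide": [-0.01, 0, 0], "spin": 0}, {"slide": [-0.01, 0, 0], "spin": 0}, {"slide": [-0.01, 0, 0], "spin": 0}, {"slide": [0, 0, 0], "spin": 0}, {"slide": [0, 0, -0.03], "spin": 0}, {"slide": [0, 0, -0.06], "spin": 0}, {"slide": [0, 0, -0.08], "spin": 0}, {"slide": [0, 0, -0.08], "spin": 0}, {"slide": [0, 0, -0.08], "spin": 0}, {"slide": [0, 0, -0.05], "spin": 0}, {"slide": [0, 0, 0], "spin": 0}, {"slide": [0, 0, 0], "spin": 0}])

```text
t: 5.22
eef_pos: [516.2, -218.0, 188.7]
tcp_rot: [3.14, -0.002, 0.317]
ft_force: [-0.1, 0.5, 0.0]
opening: 0.004
grip_force: 0.0
```

Run:
```python
from cell import state, read_camera
from fit import *
c=read_camera("wrist");s=state();print(s["t"],s["eef_pos"],s["ft_force"],s["qvel"].round(3))
p=[509.6,-221,0,.317]
a=c["color"][110:215,240:325];f=5.5
a=cv2.resize(a,None,fx=f,fy=f,interpolation=cv2.INTER_CUBIC)
cv2.imwrite("pics/w4.png",np.clip(a[:,:,::-1]*1.6,0,255).astype(np.uint8))
print(((proj(c,world(p,[[42,17,44],[28,0,43.5],[40,0,43.5]]))-[239.6,109.6])*f).round().tolist())
```

```text
5.2667 [ 515.68818476 -217.80693913  187.55187773] [ 1.37542475  0.17301439 -0.75479109] [-0.001  0.025  0.013 -0.002 -0.001  0.   ]
[[122.0, 310.0], [218.0, 387.0], [218.0, 321.0]]
```

View pics/w4.png

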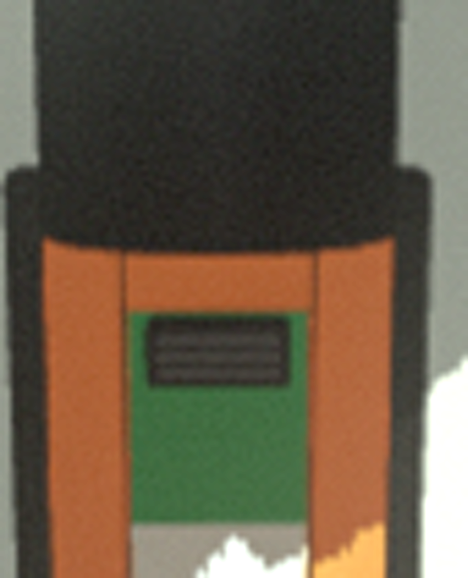

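The knob spans rows 319 to 386, against 321 to 387 predicted for fully on. The arm is clear of everything.

```bash
python3 -c "
from cell import job_done
print(job_done())"
```

```text
the job is handed in; nothing more can be done
None
```

The orange torch's switch is slid all the way to its end stop towards the lens, the finger is lifted clear, the blue torch was never touched, and the job is handed in.

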